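Swing the heavy polishing head round to the work rest and stop it there

ROBOT

A 7-joint arm with a two-finger parallel gripper is mounted at the origin on the work surface. World frame = base frame: x ahead of the robot, y to its left, z up, the work surface at z = 0. Lengths are in m, angles in rad, forces in N, time in s.
With the tool pointing down it reaches from about 0.425 to 0.925 m from the base axis. Payload 6.8 kg.
Tool frame: the origin (TCP) lies on the front face of the gripper's body, between the roots of the fingers; the fingertips stand 73 mm ahead of it and the grasp point (between the pads) lies 54 mm ahead of it (env.nose_length is the distance from the TCP to the fingertips, in m); z points along the fingers, y is the line along which they close (so a half turn about z gives the same grasp; the last joint's range is limited). The gripper opens to 85 mm and grips with 20 to 120 N. Pads are 22 mm wide; open, the fingers measure 114 mm over their backs; the gripper's body (76 mm by 85 mm) begins 54 mm behind the grasp point. The pads swing forward as they close: fully open they stand 13 mm farther back than shut.
Start: joints at [-1.31, 0.477, 0.022, 1.555, -0.011, 1.109, -0.083], TCP at [0.243, 0.63, 0.304] pointing down, gripper open.
Joint ranges: [-2.96, 2.96], [-0.34, 2.1], [-1.41, 1.46], [0.24, 2.44], [-1.37, 4.51], [0.17, 1.92], [-2.96, 2.96]. Speed limits (rad/s): [2.39, 2.39, 3.14, 3.14, 3.14, 3.14, 3.14].

INTERFACE

Orientations are given as a unit quaternion [w, x, y, z].
In Python, from cell import env, kin, camera, calibration, job gives the robot as it stands. The module is installed in compiled form; this text tells all that it offers. Calls block until the motion is done:
- env.reach(position, orientation): joint-space move of the TCP to a pose.
- env.movel(position, velocity=0.15, rot=None, stop_force=None): straight line of the TCP; rot=None keeps the orientation; velocity is the mean speed in m/s. With stop_force (N) it stops when the force on the tool has changed by that much, and returns True; else False.
- env.goto_joints(angles): joint-space move.
- env.grip(opening, f_grip=None): finger opening in m; f_grip is the grip in N (None keeps the last); returns when the fingers have stopped.
- env.dwell(seconds).
- kin.inverse_kinematics(position, orientation): joint angles nearest the present ones, or None.
- env.get_state(): the state.
- camera(name): name is "scene" or "top" or "wrist"; returns (picture, depth): 384x512x3 uint8, blue, green, red; 384x512 float32, m along the optical axis (not along the pixel's ray), 0 where there is no reading.
- calibration(name): a dict with "fx", "fy", "cx", "cy" (pixels), "k1" (the pictures are not rectified: a ray, as slopes to the right and down, at radius r is drawn at 1 + k1 r^2 times it, then the intrinsics apply), "rvec" (rotation vector, rad) and "tvec" (3), from world to camera coordinates, as OpenCV has them. Camera axes: x right, y down, z forward; pixel columns grow to the right and rows downward; lengths in m; the calibration is good to about 2 mm. A picture is of the moment at which its call begins: read the wrist's pose just before it. calibration takes no time and is no camera call; for the wrist camera it gives the pose at the moment of the call.
A pose or a line that the arm cannot do raises env.PlanningError and nothing moves.
- job.job_done(): hands the job in; it is judged then, once.
The state is a dict: "time": time; "qpos": joint angles; "joint_velocities": joint speeds; "joint_torque": joint torques, N m; "tcp_pos": TCP position; "orientation": TCP orientation; "force": force on the tool from outside, world axes, zero at the start; "torque": the same for the moment, N m; "opening": finger opening in m; "gripper_force": force on a finger pad.
Only numpy, scipy, OpenCV 4.12 (cv2) and the standard library are available. Lean on these libraries where they do the work, as an engineer would, in place of code of your own. Each camera call takes 0.05 s, during which the arm holds its last target. There are 200 camera calls.

TASK

Swing the heavy polishing motor on its free-running arm round until its wheel faces the brass workpiece in the red work rest, and leave it standing there, let go and fully at rest for five seconds. Push it gently, and only by the rubber bumper rolls on its two sides: do not squash a bumper fully in, touch the motor, boom or wheel, swing it fast or let it run near its end stops. Leave the jar and the copper pipe beside the post where they are.

Things in the scene. Friction and masses are not known exactly. Their poses are not given: they have to be found in the camera images.
- swing (a joint): Angle of the arm about its fixed upright post (rad). Positive: anticlockwise from above, the head moves to the robot's right (-y). Stops at -0.9 and 0.85; keep 0.06 rad clear of them. Nearly free bearing (damping 0.02 N m s/rad, dry friction 0.002 N m): it coasts for many seconds. Inertia about 0.65 kg m2, like 6 kg at the bumpers; true mass up to 30 percent off. Keep below 0.6 rad/s.
- hood (a point): Middle of the motor hood's flat top, 330 mm from the post axis, z 119 mm. Axes turn with the arm: x level to the post, y to the arm's left, z up. Green boom (50 mm wide, z 55 to 95), motor (88 mm across, 255 to 405 mm from the post), hood (110 mm wide, 245 to 415 mm, nothing above z 121) and grey wheel (100 mm across, ends at 455 mm) are one piece; not to be touched. Post 168 mm high.
- face_left (a point): Outermost point, at mid-length, of the left bumper: black rubber roll with two yellow bands, 60 mm in diameter, 160 mm long (250 to 410 mm from the post), lying along the arm's left (+y) side, spanning z 55 to 115 mm. Unpressed, this point is 75 mm left of the arm's centre line, 330 mm from the post, at z 85 mm. Pushing it swings the arm positive.
- face_right (a point): The same for the right bumper roll, at the right (-y) side of the arm, 75 mm from the centre line. Pushing it swings the arm negative. The head measures 150 mm over both bumpers.
- bumper_left (a joint): How far the left bumper is pressed in (m): 0 free, 0.020 at its stop; keep below 0.018. Spring 300 N/m with hardly any damping (2 N s/m), so the head rebounds from a hand held still.
- bumper_right (a joint): The same for the right bumper.
- station (a point): Centre of a yellow disc 50 mm across, flat on the bench 330 mm from the post axis: the head's middle must stand above it. Its x axis points level to the post, z up. Fixed with it, the work rest: dark steel foot 50 x 90 mm, two red jaws and the brass workpiece, 90 mm high, 480 to 530 mm from the post along -x, just beyond the wheel's path. In place: hood's x axis within 0.1 rad of this one.
- jar: White-capped jar, 70 mm wide and 100 mm high, standing left of the post; origin under its centre; leave alone
- pipe: Short copper pipe standing on end right of the post, 42 mm wide and 80 mm high; origin under its centre; leave alone

How it is judged:
On the way:
1. the head stands facing the work rest, at rest and let go, for 4 s (angle between the x axis of hood and the x axis of station, either way round below 0.1 rad and velocity of joint swing between -0.03 and 0.03 rad/s and contact force between each of bumper_left, bumper_right and anything else below 0.2 N), for 4 s.
At the end, for the whole second after the job is handed in: The arm points at the work rest within 0.1 rad, turns slower than 0.03 rad/s, and nothing touches its bumpers (all of step 1).
It fails at once if a bumper pressed in more than 18 mm (the head is slammed) (value of joint any of bumper_left, bumper_right above 0.018 m).
It fails at once if motor, boom or wheel touched (contact force between any of swing_c0, swing_c1, swing_c2, swing_c3, swing_c4, swing_c5 and anything else above 1 N).
It fails at once if arm swung faster than 0.6 rad/s (velocity of joint swing above 0.6 rad/s or velocity of joint swing below -0.6 rad/s).
It fails at once if arm run into an end stop (value of joint swing above 0.79 rad or value of joint swing below -0.84 rad).
It fails at once if the jar or the pipe moved more than 30 mm (distance of any of jar, pipe from where it was at the start of the episode above 0.03 m).
It also fails if it takes over 45 s, if anything falls off the work surface, if the arm or the gripper's body presses on something with over 40 N, if the wrist force passes 120 N, or if a joint passes its speed limit or range.

## Working session

There is one attempt and no reset: what is moved stays moved. The work goes in short steps, each a Python script; the robot and the scene stay as the last script left them, time stands still between calls to the robot, and variables do not carry over. Pictures are saved under pics/ and viewed, at most 10 in all, crops included, and the job is handed in when it is done.

```bash
mkdir -p pics; ls
cat > h.py <<'E'
import numpy as np, cv2
from cell import env, kin, camera, calibration, job
def shot(n,f):
    c=calibration(n); p,d=camera(n); cv2.imwrite('pics/'+f+'.png',p); np.savez('pics/'+f,d=d,p=p,**{k:np.array(v) for k,v in c.items()}); return p,d,c
def cam(c):
    R=cv2.Rodrigues(np.array(c['rvec'],float))[0]; t=np.array(c['tvec'],float).ravel()
    K=np.array([[c['fx'],0,c['cx']],[0,c['fy'],c['cy']],[0,0,1]],float); return R,t,K,np.array([c['k1'],0,0,0],float)
def rays(c,uv):
    R,t,K,D=cam(c); n=cv2.undistortPoints(np.array(uv,float).reshape(-1,1,2),K,D).reshape(-1,2)
    return -R.T@t, np.c_[n,np.ones(len(n))]@R
def onplane(c,uv,z):
    o,r=rays(c,uv); return o+r*((z-o[2])/r[:,2])[:,None]
def pts(c,d):
    v,u=np.mgrid[:d.shape[0],:d.shape[1]]; o,r=rays(c,np.c_[u.ravel(),v.ravel()]); P=o+r*d.reshape(-1,1); P[d.ravel()<=0]=np.nan
    return P.reshape(*d.shape,3)
E
python3 - <<'E'
from h import *
s=env.get_state(); print(s['time'],s['tcp_pos'],s['orientation'])
a=shot('top','top0')[0]; b=shot('scene','sc0')[0]
cv2.imwrite('pics/both.png',cv2.resize(np.vstack([a,b]),(450,600+0))) 
for n in('top','scene'):
    R,t,K,D=cam(calibration(n)); print(n,-R.T@t,R[2],K[0,0],D[0])
E
```

```text
pics
0.0 [0.24317074 0.62919654 0.30294288] [-1.06474151e-04  1.83354217e-01  9.83046515e-01 -8.76888617e-04]
top [ 5.66935790e-01 -8.89304517e-06  8.65297098e-01] [ 0.07563435 -0.01882636 -0.99695788] 382.0670347755374 -0.07920056577495763
scene [ 1.21211621 -0.5990064   0.63408357] [-0.59856075  0.6073815  -0.52231479] 497.8519218356567 -0.1676565104962211
```

View pics/top0.png

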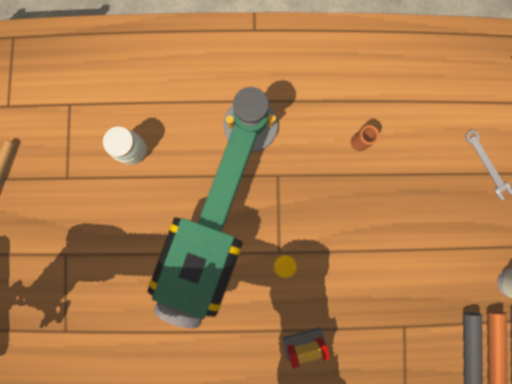

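View pics/sc0.png

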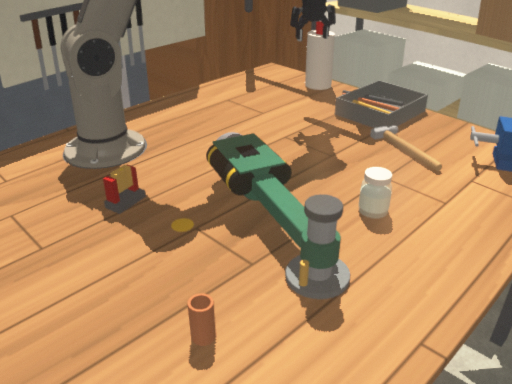

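The top view shows the post at (251,105), hood at (195,268), station disc at (285,266) and work rest at (308,350). The jar is at (122,143) and the pipe at (368,134). The scene view agrees, and the arm has to swing positive, towards -y. Next I measure.

```bash
cat >> h.py <<'E'
def green(p):
    h=cv2.cvtColor(p,cv2.COLOR_BGR2HSV); return cv2.inRange(h,(60,60,30),(95,255,255))>0
POST=None
def armdir(post,snap=None):
    """unit direction post->head from the top surface of the boom, world angle"""
    c,p,d=snap if snap else (calibration('top'),*camera('top'))
    P=pts(c,d)[green(p)]; P=P[np.isfinite(P).all(1)]
    v=P[:,:2]-post; r=np.hypot(*v.T); m=(r>.07)&(r<.235)&(abs(P[:,2]-.095)<.008)
    if m.sum()<60: return np.nan
    a=np.arctan2(v[m,1],v[m,0]); a=np.where(a<0,a+2*np.pi,a)
    # bin by radius so that partial hiding does not bias, mid of both edges
    rr=r[m]; o=[]
    for k in np.arange(.07,.23,.02):
        q=a[(rr>=k)&(rr<k+.02)]
        if len(q)>15 and (q.max()-q.min())*(k+.01)>.035: o.append((q.max()+q.min())/2)
    return np.median(o) if o else np.nan
E
python3 - <<'E'
from h import *
f=np.load('pics/top0.npz'); c={k:f[k] for k in f if k not in'pd'}; p,d=f['p'],f['d']; P=pts(c,d)
hsv=cv2.cvtColor(p,cv2.COLOR_BGR2HSV)
Y=cv2.inRange(hsv,(20,150,100),(32,255,255)); n,l,st,ce=cv2.connectedComponentsWithStats(Y)
for i in range(1,n):
    if st[i,4]>30: print('yellow',st[i],onplane(c,[ce[i]],0)[0],np.nanmean(P[l==i],0))
def top(z,tol,u0,u1,v0,v1):
    Q=P[v0:v1,u0:u1].reshape(-1,3); Q=Q[abs(Q[:,2]-z)<tol]; return len(Q),Q.mean(0),Q.min(0),Q.max(0)
print('post',top(.168,.006,225,285,80,130))
print('jar',top(.1,.006,95,155,120,165)); print('pipe',top(.08,.006,350,385,115,150))
g=P[green(p)]; hd=g[abs(g[:,2]-.119)<.006]
r=cv2.minAreaRect(hd[:,:2].astype(np.float32)); print('hood',r)
print('rest',top(.08,.02,280,335,325,370))
post=top(.168,.006,225,285,80,130)[1][:2]
print('arm',armdir(post,(c,p,d)), np.arctan2(*(np.array(r[0])-post)[::-1]), np.hypot(*(np.array(r[0])-post)))
print(env.nose_length)
E
```

```text
yellow [227 116   7   7  34] [0.80520108 0.04524569 0.        ] [0.78748471 0.04188269 0.06434129]
yellow [170 224   8   9  60] [0.55635974 0.17386297 0.        ] [0.55769169 0.15220676 0.10787891]
yellow [229 246  12   9  81] [0.50482511 0.03639464 0.        ] [0.51254386 0.0318231  0.10767251]
yellow [274 255  22  23 393] [ 0.46745382 -0.07642806  0.        ] [ 0.46755413 -0.07632501  0.00093157]
yellow [150 280   7   9  40] [0.43037719 0.22096566 0.        ] [0.44743238 0.19323591 0.10813236]
yellow [209 304  11   7  61] [0.37883665 0.08408061 0.        ] [0.40209811 0.07364062 0.10704417]
yellow [306 349   8  10  40] [ 0.26917098 -0.12910392  0.        ] [ 0.30028201 -0.11561801  0.09040712]
post (1011, array([ 0.78791258, -0.00354423,  0.16833278]), array([ 0.75501102, -0.03627024,  0.16253686]), array([0.8227606 , 0.02976507, 0.17250773]))
jar (672, array([0.73518942, 0.26815491, 0.10027757]), array([0.70611508, 0.2387711 , 0.09405626]), array([0.76502493, 0.29956916, 0.10479181]))
pipe (154, array([ 0.74860019, -0.25325779,  0.07934055]), array([ 0.72763128, -0.27331229,  0.07423864]), array([ 0.76916104, -0.23351059,  0.08288565]))
hood ((0.48088061809539795, 0.11386261880397797), (0.11323413997888565, 0.16858740150928497), 68.96724700927734)
rest (624, array([ 0.29770794, -0.11413626,  0.08223386]), array([ 0.26887123, -0.15742511,  0.06046187]), array([ 0.316119  , -0.07491699,  0.09518079]))
arm 2.78786864881973 2.776356321670759 0.3287141478521621
0.0726
```

```bash
cat >> h.py <<'E'
from scipy.spatial.transform import Rotation as Ro
POST=np.array([.788,-.0035]); ST=3.3653; Z=.145; HI=.25; RAD=.32
def hand(a,off,z=Z):      # off: hand centre left of the arm's centre line for arm angle a
    e=np.array([np.cos(a),np.sin(a)]); left=np.array([e[1],-e[0]])
    return np.r_[POST+RAD*e+off*left,z]
def quat(a,s):            # tool x along s*left
    e=np.array([np.cos(a),np.sin(a)]); x=s*np.array([e[1],-e[0],0]); z=np.array([0,0,-1.]); y=np.cross(z,x)
    q=Ro.from_matrix(np.c_[x,y,z]).as_quat(); return q[[3,0,1,2]]
E
python3 - <<'E'
from h import *
for s in(1,-1):
  for a,off in((2.785,.101),(2.785,.06),(3.33,-.1),(3.36,-.14),(3.33,.1)):
    for z in(Z,HI):
      j=kin.inverse_kinematics(hand(a,off,z),quat(a,s)); print(s,a,off,z,hand(a,off,z).round(3),None if j is None else np.round(j,2))
E
```

```text
1 2.785 0.101 0.145 [0.523 0.203 0.145] [-0.84  0.54  0.47  1.98 -0.36  0.7  -0.5 ]
1 2.785 0.101 0.25 [0.523 0.203 0.25 ] [-0.9   0.38  0.53  1.91 -0.24  0.91 -0.6 ]
1 2.785 0.06 0.145 [0.509 0.164 0.145] [-0.8   0.5   0.47  2.04 -0.36  0.67 -0.45]
1 2.785 0.06 0.25 [0.509 0.164 0.25 ] [-0.86  0.34  0.54  1.97 -0.22  0.89 -0.57]
1 3.33 -0.1 0.145 [ 0.492 -0.162  0.145] [-0.54  0.69  1.01  2.1  -0.83  0.82  1.17]
1 3.33 -0.1 0.25 [ 0.492 -0.162  0.25 ] [-0.54  0.41  0.94  2.03 -0.42  0.91  0.81]
1 3.36 -0.14 0.145 [ 0.506 -0.21   0.145] [-0.46  0.76  1.05  2.04 -0.88  0.89  1.31]
1 3.36 -0.14 0.25 [ 0.506 -0.21   0.25 ] [-0.43  0.47  0.94  1.96 -0.47  0.95  0.96]
1 3.33 0.1 0.145 [0.455 0.035 0.145] [-0.58  0.39  0.44  2.22 -0.3   0.59  0.27]
1 3.33 0.1 0.25 [0.455 0.035 0.25 ] [-0.71  0.2   0.57  2.14 -0.14  0.83  0.13]
-1 2.785 0.101 0.145 [0.523 0.203 0.145] [-0.36  0.5  -0.15  1.95  0.11  0.7   2.2 ]
-1 2.785 0.101 0.25 [0.523 0.203 0.25 ] [-0.41  0.35 -0.09  1.88  0.04  0.91  2.27]
-1 2.785 0.06 0.145 [0.509 0.164 0.145] [-0.33  0.46 -0.12  2.01  0.09  0.67  2.27]
-1 2.785 0.06 0.25 [0.509 0.164 0.25 ] [-0.39  0.31 -0.04  1.94  0.02  0.89  2.34]
-1 3.33 -0.1 0.145 [ 0.492 -0.162  0.145] [-0.65  0.91  1.26  2.11 -1.07  1.03 -1.75]
-1 3.33 -0.1 0.25 [ 0.492 -0.162  0.25 ] [-0.72  0.62  1.29  2.03 -0.71  1.04 -2.04]
-1 3.36 -0.14 0.145 [ 0.506 -0.21   0.145] [-0.55  0.95  1.26  2.04 -1.08  1.07 -1.66]
-1 3.36 -0.14 0.25 [ 0.506 -0.21   0.25 ] [-0.6   0.69  1.28  1.97 -0.76  1.09 -1.9 ]
-1 3.33 0.1 0.145 [0.455 0.035 0.145] [-1.11  0.81  1.27  2.25 -1.04  0.93 -2.12]
-1 3.33 0.1 0.25 [0.455 0.035 0.25 ] [-1.23  0.46  1.31  2.17 -0.56  0.93 -2.54]
```

Run:
```python
from h import *
T=lambda:round(env.get_state()['time'],2)
a=armdir(POST); print(a,T())
env.grip(0.0); print('grip',T())
a0=2.783; q=quat(a0,1)
env.reach(hand(a0,.103,HI),q); print(T(),armdir(POST))
env.movel(hand(a0,.103),.15); s=env.get_state(); print(T(),s['tcp_pos'],s['force'],s['opening'])
shot('top','top1')
```

```text
2.78656298354512 0.15
grip 0.92
2.77 2.784578616947778
3.67 [0.52506044 0.2054273  0.14567881] [-0.40765594 -0.8558071  -0.04160073] -1.1895946174620387e-05
```

View pics/top1.png

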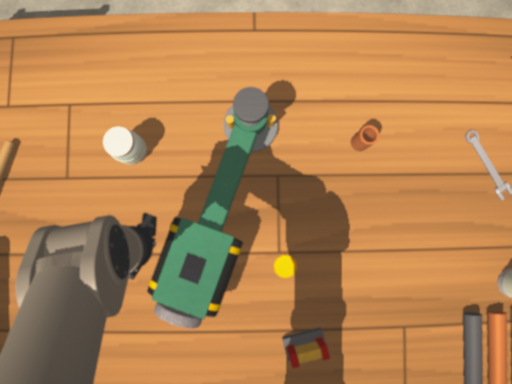

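The hand stands just left of the left bumper, around (148,240), and the boom and station disc are still in view. Now one gentle, slow push, then I measure the coasting speed.

Run:
```python
from h import *
T=lambda:env.get_state()['time']
a0=2.783
t=T(); env.movel(hand(a0,.063),.011); print('push took',T()-t,env.get_state()['force'])
A=[]
for i in range(8):
    t=T(); A.append((t,armdir(POST)))
A=np.array(A); print(A.round(4)); print(np.polyfit(A[:,0],A[:,1],1))
```

```text
push took 3.7833 [ 0.14171053 -0.50189104 -0.11330233]
[[7.5083 3.0008]
 [7.5583 3.0032]
 [7.6083 3.0099]
 [7.6583 3.0163]
 [7.7083 3.019 ]
 [7.7583 3.0285]
 [7.8083 3.0321]
 [7.8583 3.0353]]
[0.10588343 2.20460606]
```

Run:
```python
from h import *
T=lambda:env.get_state()['time']
ah=3.375; off=-.086; q=quat(3.39,1)
p=np.array(env.get_state()['tcp_pos']); p[2]=.215
env.movel(p,.25); print('up',T())
try: env.movel(hand(ah,off,.215),.4,rot=q)
except env.PlanningError as e: print(e); env.reach(hand(ah,off,.215),q)
t=T(); a=armdir(POST); print('over',t,a)
if np.isnan(a) or a<ah-.04:
    env.movel(hand(ah,off),.25)
    A=[]
    for i in range(3): t=T(); A.append((t,armdir(POST)))
    print(np.round(A,4),env.get_state()['tcp_pos'])
    A=np.array(A); k=np.isfinite(A[:,1])
    w=.106-.0063*(A[-1,0]-7.7)
    now=(A[k,1]+w*(T()-A[k,0])).mean(); g=RAD*(ah-now); v=w*RAD; vh=(v-.006)/2; mean=vh/1.54
    L=(g+.22*(v-vh))/(v/(2*mean)-.5); wait=0
    if L>.02: 
        L=.02; wait=(g+L/2-.22*vh)/v-(L/(2*mean)-.22)
    L=max(L,.008); print('w',w,'now',now,'g',g,'L',L,'mean',mean,'wait',wait)
    if wait>0: env.dwell(wait)
    tp=np.array(env.get_state()['tcp_pos']); d=hand(ah,off-L)-hand(ah,off)
    env.movel(tp+d,mean)
    A=[]
    for i in range(8): t=T(); A.append((t,armdir(POST)))
    A=np.array(A); print(A.round(4)); print(np.polyfit(A[:,0],A[:,1],1),env.get_state()['force'])
```

```text
up 8.3417
over 9.4917 3.2169830185755295
[[ 9.975   3.2645]
 [10.025   3.2693]
 [10.075   3.2719]] [ 0.49769551 -0.1611988   0.14660695]
w 0.09103750000000001 now 3.277702054825495 g 0.031135342455841625 L 0.02 mean 0.0075103896103896105 wait 0.2131995529357824
[[13.1833  3.4086]
 [13.2333  3.4089]
 [13.2833  3.4087]
 [13.3333  3.4094]
 [13.3833  3.4083]
 [13.4333  3.4091]
 [13.4833  3.4092]
 [13.5333  3.4091]]
[1.17850197e-03 3.39315512e+00] [ 0.0337286  -0.02099335  0.3516791 ]
```

The head is practically at rest, 0.044 rad past the centre and so well inside the limit. I draw the hand away and watch it.

Run:
```python
from h import *
T=lambda:env.get_state()['time']
p=np.array(env.get_state()['tcp_pos']); d=hand(3.4,-.13)-hand(3.4,-.09)
env.movel(p+d,.1); p=p+d; p[2]=.3; env.movel(p,.2)
for i in range(6): print(round(T(),2),armdir(POST)); env.dwell(1)
p,dd,c=shot('top','top2')
P=pts(c,dd); g=P[green(p)]; hd=g[abs(g[:,2]-.119)<.006]
r=cv2.minAreaRect(hd[:,:2].astype(np.float32)); v=np.array(r[0])-POST; print('hood',r,np.arctan2(v[1],v[0])%(2*np.pi),T())
```

```text
15.05 3.409410157688868
16.1 3.408725951426438
17.15 3.4098415513628866
18.2 3.408997905011154
19.25 3.4087751994504356
20.3 3.4092920133514646
hood ((0.4706173539161682, -0.09169463068246841), (0.16999217867851257, 0.11369229853153229), 15.712406158447266) 3.4126353985030633 21.4
```

View pics/top2.png

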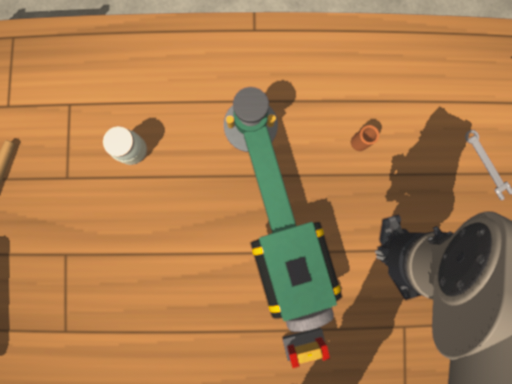

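The head stands in front of the work rest: hood centre at (298,270), wheel at (310,318), workpiece at (308,352). It is about 0.045 rad off (limit 0.1) and hasn't moved for more than 6 s. The hand is well clear, and the jar and pipe are where they were.

```bash
python3 -c "
from h import *
print(job.job_done())"
```

```text
the job is handed in; nothing more can be done
None
```

The job is handed in: the motor stands let go and at rest facing the work rest, measured about 0.045 rad off centre (limit 0.1), after one gentle push and one soft catch on the bumpers, with about 21 s of the 45 s used; the handing-in call gave no verdict.

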